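# True up the sprung leaf with the square

## Task

Pick up the aluminium right-angle square by its foot, set it standing on the tacking fixture's base plate and push it into the corner until its foot lies flat on the plate and its upright edge lies flush along the leaning sprung leaf, so that the leaf stands square to the plate. Finish while still gripping the square and holding it pressed into the corner, with the robot itself not touching the leaf; the leaf springs back if you let go. Leave the other things on the bench where they are.

Things in the scene. Friction and masses are not known exactly. Their poses are not given: they have to be found in the camera images.
- square: Aluminium right-angle square, 0.4 kg, standing on its foot (bar 22 wide, 30 high, x from -50 to 90 of the origin); upright blade x 66 to 90, 10 thick, top at 140. Blade edge and foot end form one upright face at x = 90. Origin: underside, where the foot is best gripped across from above; x along the foot to the blade, z up. It and the mitre square share two places, either way round.
- heel (a point): On the square: middle of the bottom edge of its outer upright face (90 mm ahead of square along its x, at the underside). Axes as square.
- plate: Fixed base plate of the tacking fixture, dark steel, 12 thick, 140 wide (y), from 110 behind to 140 ahead of its origin along x, four low bolt heads (5 high) at its corners. Origin: bench height. x points along the plate towards the leaf, z up.
- corner (a point): Middle of the inside corner, on the plate's top face (12 mm above the bench), 90 mm ahead of plate along its x: the hinge line of the leaf, where the heel must come. Axes as plate: x is the direction to push.
- leaf: Steel leaf, 90 wide (y), 150 high, 8 thick, hinged at its foot. Origin: hinge line at plate-top height; z up along the leaf; its face for the square is at x = 0 and looks to -x. It starts leaning 0.2 rad over the plate (top 30 mm out from the corner), kept so by a light spring: about 2 N at the blade's top stands it upright. It can go 0.1 rad past upright.
- mitre: Bystander: mitre square of the same aluminium and with the same 140 x 22 x 30 foot, but its blade slants at 45 degrees, reaching about 115 high. Origin as for the square. Leave it alone.
- pulley: Bystander: dark steel belt pulley, 72 across, 34 high; origin under its centre.
- armature: Bystander: copper motor armature lying along its x, 150 long, 48 across; origin under its middle.
- wrench: Bystander: steel wrench lying flat along its x; origin at bench height under its shank.
- driver: Bystander: screwdriver with a black handle lying along its x; origin at bench height under it.
- gearwheel: Bystander: white plastic gear wheel, 60 across, 20 high; origin under its centre.
- oilcan: Bystander: white plastic bottle, 50 across, 130 high; origin under its centre.
- motor: Bystander: small electric motor standing on end, 70 across, 115 high; origin under its centre.
Things that resemble listed ones, but are neither listed nor needed, are in the scene too. Leave any pink or red look-alike of the square alone.

How it is judged:
By the outcome, as a careful person would: the job done as asked, in the order asked, and still so for the second after the job is handed in, while the arm keeps its last pose, push and grip.
It also fails if it takes over 38 s, if anything falls off the work surface, if the arm or the gripper's body presses on something with over 40 N, if the wrist force passes 120 N, or if a joint passes its speed limit or range.

## Robot

A 6-joint arm with a two-finger parallel gripper is mounted at the origin on the work surface. World frame = base frame: x ahead of the robot, y to its left, z up, the work surface at z = 0. Lengths are in mm, angles in rad, forces in N, time in s.
With the tool pointing down it reaches from about 350 to 875 mm from the base axis. Payload 4.2 kg.
Tool frame: the origin (TCP) lies at the very end of the fingers, on their centre line; the grasp point (between the pads) lies arm.grip_point_offset behind it (arm.grip_point_offset is the distance from the TCP to the grasp point, in mm); z points along the fingers, y is the line along which they close (so a half turn about z gives the same grasp; the last joint's range is limited). The gripper opens to 85 mm and grips with 20 to 120 N. Pads are 22 mm wide; open, the fingers measure 114 mm over their backs; the gripper's body (76 mm by 85 mm) begins 54 mm behind the grasp point. The pads swing forward as they close: fully open they stand 13 mm farther back than shut.
Start: joints at [-1.051, 0.385, 0.008, 0, -1.194, -0.259], TCP at [161.175, -603.839, 203.012] pointing down, gripper open.
Joint ranges: [-3.14, 3.14], [-1.21, 2.06], [-1.07, 1.41], [-3.16, 2.05], [-2.99, -0.16], [-3.1, 3.1]. Speed limits (rad/s): [2.79, 2.79, 3.14, 3.14, 3.14, 3.14].

## Interface

Orientations are given as a unit quaternion [x, y, z, w].
In Python, from bench import arm, cams, ticket gives the robot as it stands.
- The arm moves only by the tool servo_tool, never from a script. Its argument "commands" is a list that holds one entry, the list of rows, each a list of 7 numbers: the closure in counts, from 0 (fully open) to 255 (shut), then the shift along the tool's x, y, z in m, then the turn, a rotation vector about the tool's x, y, z in degrees. In form: [[[grip, x, y, z, ax, ay, az], ...]]. A call has 1 to 10 rows; each row shifts and turns the commanded pose from where the row before left it, along the tool's axes as they then stand; what a row does not reach is not made up. A row lasts 1/12 s, in which the tool goes at most 41.7 mm and 7.16 degrees, less where a joint would pass 70% of its speed; a pose out of reach is approached as far as the arm can. A call with a gripper value outside its range is refused whole. The fingers move at their own pace and stop on an object; the grip force is fixed at half the most. Time passes only in rows, so rows that do not move let the fingers close. It gives the time, the measured TCP pose, the force, the opening and the grip force at its end, in the units of the state.
- arm.read_state(): the state, without advancing time (a new reading comes with each control period).
- cams.get_image(name): name is "scene" or "top" or "wrist"; returns a dict with "frame" (420x560x3 uint8, blue, green, red), "K" (3x3 intrinsics, pixels), "T" (4x4, takes a point from camera to world coordinates). Camera axes: x right, y up, looking along -z (the intrinsics and any distortion apply to the point x, -y, -z); pixel columns grow to the right and rows downward; lengths in mm; the calibration is good to about 2 mm. The wrist camera is an equidistant fisheye: a pixel r from the principal point sees the ray r / f radians off the axis. A picture is of the moment at which its call begins. There is no depth.
- ticket.job_done(): hands the job in; it is judged then, once.
The state is a dict: "clock": time; "joints": joint angles; "joint_vel": joint speeds; "joint_efforts": joint torques, N m; "position": TCP position; "ee_rot": TCP orientation; "contact_force": force on the tool from outside, world axes, zero at the start; "wrist_torque": the same for the moment, N m; "gripper_width": finger opening in mm; "grasp_force": force on a finger pad.
Only numpy, scipy, OpenCV 4.12 (cv2) and the standard library are available. Lean on these libraries where they do the work, as an engineer would, in place of code of your own. Each camera call takes 0.05 s, during which the arm holds its last target. There are 200 camera calls.

## Working session

There is one attempt and no reset: what is moved stays moved. The work goes in short steps, Python scripts to look and compute and a tool call to move; the robot and the scene stay as the last step left them, time stands still between calls to the robot, and variables do not carry over. Pictures are saved under pics/ and viewed, at most 10 in all, crops included, and the job is handed in when it is done.

Besides the shell and the picture viewer there is one more tool, called after "Call:" by a JSON object that holds its "method" and its "body", one argument or row to a line. servo_tool: Moves the arm, as the interface text tells. Its arguments: {"type":"object","properties":{"commands":{"type":"array","items":{"type":"array","items":{"type":"array","items":{"type":"number"}}}}},"required":["commands"]}

```bash
mkdir -p pics; ls; python3 - <<'E'
from bench import arm,cams
import cv2,numpy as np,pickle
s=arm.read_state();print(s, arm.grip_point_offset)
d={}
for n in("scene","top"):
    d[n]=cams.get_image(n);print(n,d[n]["K"].tolist(),d[n]["T"].round(3).tolist(),[k for k in d[n]])
    cv2.imwrite(f"pics/{n}0.png",cv2.resize(d[n]["frame"],(800,600),interpolation=cv2.INTER_CUBIC))
    cv2.imwrite(f"{n}_raw.png",d[n]["frame"])
pickle.dump(d,open("d0.pkl","wb"))
E
```

```text
pics
{'clock': 0.0, 'joints': array([-1.05139078e+00,  3.85578268e-01,  6.60794036e-03, -4.93053830e-04,
       -1.19398916e+00, -2.58568756e-01]), 'joint_vel': array([ 0.00129076,  0.0013509 , -0.00058314,  0.00109624,  0.00144521,
        0.00206235]), 'joint_efforts': array([ 5.45842631e-04, -3.92288196e+01,  1.88401741e+01,  4.18631718e+00,
       -4.61119358e-03, -2.59959904e-06]), 'position': array([ 161.00720911, -603.23290297,  201.90242539]), 'ee_rot': array([-1.29958728e-01,  9.91518788e-01,  1.08767769e-03, -1.98174861e-04]), 'contact_force': array([-0.18139417,  0.19957581,  0.17882106]), 'wrist_torque': array([-0.05707255, -0.01233348, -0.02144616]), 'grasp_force': 0.0, 'gripper_width': 85.45844634637574} 18.700000000000003
scene [[532.8887552914802, 0.0, 277.83979397708094], [0.0, 532.8887552914802, 213.07038066556257], [0.0, 0.0, 1.0]] [[0.013, -0.656, 0.754, 1626.03], [1.0, -0.003, -0.02, -15.088], [0.016, 0.755, 0.656, 1037.814], [0.0, 0.0, 0.0, 1.0]] ['frame', 'K', 'T']
top [[498.0027449136653, 0.0, 276.29470262706207], [0.0, 498.0027449136653, 210.46966352819913], [0.0, 0.0, 1.0]] [[0.017, 0.984, -0.18, 233.447], [-1.0, 0.019, 0.013, 3.802], [0.016, 0.18, 0.984, 1615.563], [0.0, 0.0, 0.0, 1.0]] ['frame', 'K', 'T']
```

View pics/top0.png

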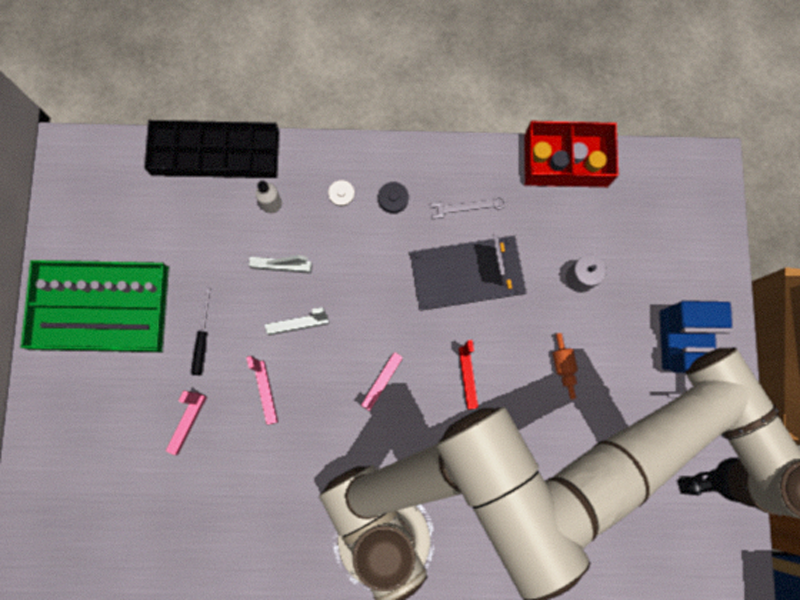

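View pics/scene0.png

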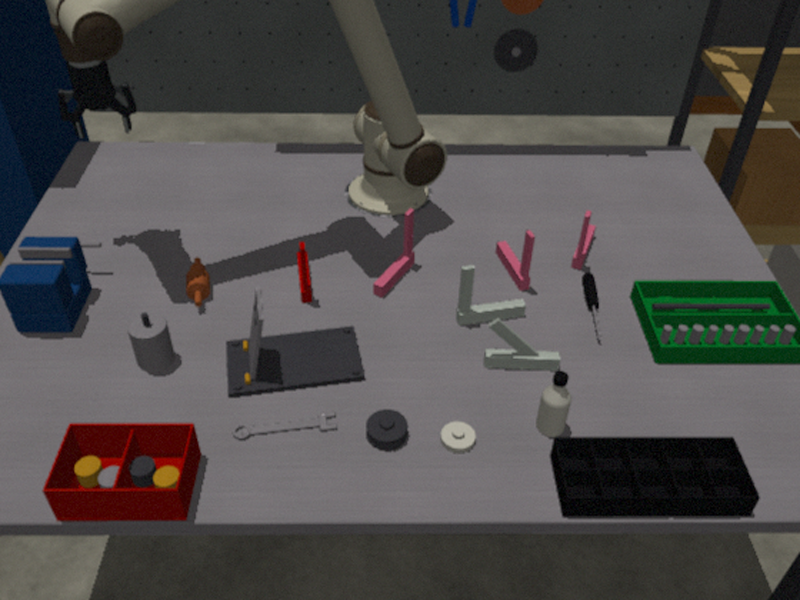

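Top view: two pale squares: A at (297,322) with an upright blade at (320,313), and B at (280,264) with a slanting blade (in the scene view A is at (490,300), B at (520,345)). A fits the right-angle square. The plate is at (467,272), with its leaf at about x=503. I'll confirm A in a crop and measure it.

```bash
cat > h.py <<'E'
import numpy as np,cv2,pickle
def ray(im,uv):
    uv=np.atleast_2d(np.float64(uv));K,T=im["K"],im["T"]
    d=np.c_[(uv[:,0]-K[0,2])/K[0,0],-(uv[:,1]-K[1,2])/K[1,1],-np.ones(len(uv))]
    return T[:3,3],d@T[:3,:3].T
def onz(im,uv,z):
    o,d=ray(im,uv);return o+d*((z-o[2])/d[:,2])[:,None]
def proj(im,P):
    p=(np.atleast_2d(P)-im["T"][:3,3])@im["T"][:3,:3]
    return np.c_[im["K"][0,2]+im["K"][0,0]*p[:,0]/-p[:,2],im["K"][1,2]-im["K"][1,1]*p[:,1]/-p[:,2]]
E
python3 - <<'E'
from h import *
d=pickle.load(open("d0.pkl","rb"))
t=d["top"];f=t["frame"]
g=cv2.GaussianBlur(f,(3,3),0);hsv=cv2.cvtColor(g,cv2.COLOR_BGR2HSV)
print("hsv pale",hsv[227,200],"bench",hsv[240,250],"plate",hsv[195,310])
# pale: green>=others
b,gg,r=[g[...,i].astype(int) for i in range(3)]
m=((gg>=b-2)&(gg>120)&(gg-r>=0)).astype(np.uint8)*255
m[:, :165]=0;m[:,240:]=0;m[:170]=0;m[245:]=0
cs,_=cv2.findContours(m,cv2.RETR_EXTERNAL,cv2.CHAIN_APPROX_NONE)
for c in cs:
    if cv2.contourArea(c)<80:continue
    p=cv2.approxPolyDP(c,1.5,True)[:,0];print(cv2.contourArea(c));print(np.c_[p,onz(t,p,30)[:,:2]].round(0).tolist())
pl=(hsv[...,2]<75).astype(np.uint8)*255
pl[:160]=0;pl[222:]=0;pl[:,:280]=0;pl[:,375:]=0
c=max(cv2.findContours(pl,cv2.RETR_EXTERNAL,cv2.CHAIN_APPROX_NONE)[0],key=cv2.contourArea)
p=cv2.approxPolyDP(c,3,True)[:,0];print(np.c_[p,onz(t,p,12)[:,:2]].round(0).tolist())
r=cv2.minAreaRect(onz(t,c[:,0],12)[:,:2].astype(np.float32));print(r,cv2.boxPoints(r))
a=cv2.resize(f[165:250,165:265],(400,340),interpolation=cv2.INTER_CUBIC)
e=cv2.resize(f[155:225,280:375],(400,295),interpolation=cv2.INTER_CUBIC)
s=d["scene"]["frame"];s1=cv2.resize(s[180:265,310:400],(360,340),interpolation=cv2.INTER_CUBIC);s2=cv2.resize(s[195:280,150:260],(380,295),interpolation=cv2.INTER_CUBIC)
o=np.zeros((600,800,3),np.uint8);o[:300,:400]=cv2.resize(a,(400,300));o[300:595,:400]=e;o[:300,410:770]=cv2.resize(s1,(360,300));o[300:595,410:790]=s2
cv2.imwrite("pics/crop1.png",o)
E
```

```text
hsv pale [ 45   4 231] bench [150  16 164] plate [132  32  79]
225.5
[[228.0, 223.0, 480.0, 138.0], [222.0, 224.0, 476.0, 157.0], [218.0, 221.0, 486.0, 170.0], [190.0, 226.0, 468.0, 259.0], [186.0, 230.0, 454.0, 271.0], [188.0, 233.0, 445.0, 264.0], [227.0, 226.0, 470.0, 141.0]]
301.5
[[217.0, 186.0, 601.0, 178.0], [210.0, 179.0, 624.0, 201.0], [196.0, 182.0, 613.0, 247.0], [175.0, 181.0, 615.0, 315.0], [175.0, 185.0, 602.0, 314.0], [179.0, 187.0, 595.0, 301.0], [216.0, 189.0, 591.0, 181.0]]
[[331.0, 171.0, 664.0, -197.0], [336.0, 196.0, 580.0, -213.0], [353.0, 200.0, 567.0, -269.0], [345.0, 172.0, 662.0, -244.0]]
((616.3501586914062, -232.95968627929688), (115.96554565429688, 60.21665573120117), 17.956161499023438) [[ 551.90955 -222.19331]
 [ 570.47363 -279.477  ]
 [ 680.7908  -243.72606]
 [ 662.2267  -186.44238]]
```

View pics/crop1.png

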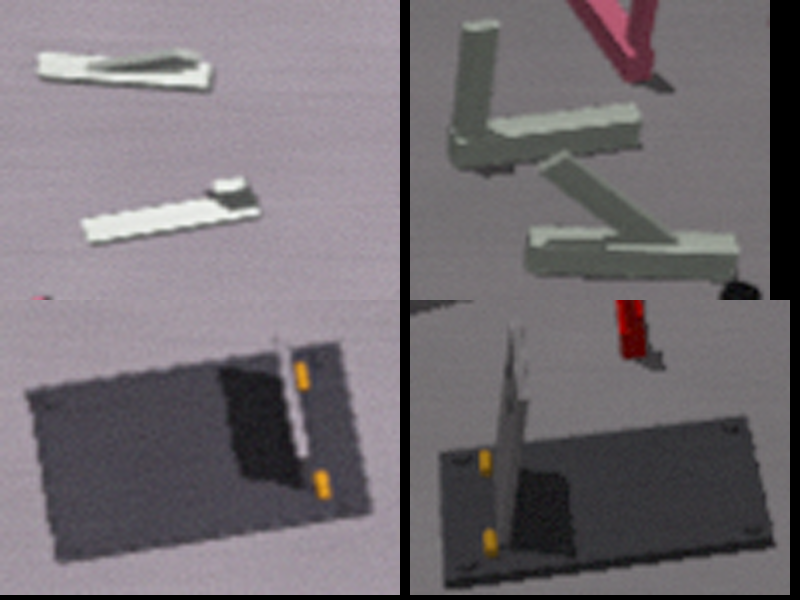

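Crop: A (top left panel, foot (85,230)–(260,210), upright blade at its right end) is the right-angle square. B's blade slants, so it is the mitre. The leaf leans left, so push towards image right (-y). Next I'll get precise poses.

```bash
python3 - <<'E'
from h import *
d=pickle.load(open("d0.pkl","rb"))
t=d["top"];f=t["frame"];V=f.max(2);hsv=cv2.cvtColor(f,cv2.COLOR_BGR2HSV)
def rect(m,z,lab):
    c=max(cv2.findContours(m,cv2.RETR_EXTERNAL,cv2.CHAIN_APPROX_NONE)[0],key=cv2.contourArea)
    r=cv2.minAreaRect(onz(t,c[:,0],z)[:,:2].astype(np.float32));print(lab,r);print(cv2.boxPoints(r).round(1).tolist())
    return c[:,0]
pl=(V<118).astype(np.uint8)*255
w=np.zeros_like(pl);w[155:225,280:375]=255
m=cv2.morphologyEx(pl&w,cv2.MORPH_OPEN,np.ones((3,3),np.uint8));m=cv2.morphologyEx(m,cv2.MORPH_CLOSE,np.ones((9,9),np.uint8));rect(m,12,"plate")
b,g,r=[f[...,i].astype(int) for i in range(3)]
w[:]=0;w[219:240,180:219]=255
m=((V>195)*255).astype(np.uint8)&w
rect(m,30,"foot left part")
# subpixel long edges by half-level crossings per column
top=[];bot=[];fg=g.astype(float)
for x in range(190,216):
    col=cv2.GaussianBlur(f,(1,1),0)[216:242,x].min(axis=1).astype(float)
    k=col.argmax();
    lev=(np.median(col)+col.max())/2+0
    u=k
    while col[u]>lev:u-=1
    v=k
    while col[v]>lev:v+=1
    top.append((x,216+u+(lev-col[u])/(col[u+1]-col[u])));bot.append((x,216+v-1+(col[v-1]-lev)/(col[v-1]-col[v])))
for e in(top,bot):
    P=onz(t,np.array(e),30)[:,:2];k=np.polyfit(P[:,1],P[:,0],1);print("x=%.4f*y+%.1f"%tuple(k),"yaw",np.arctan(k[0]), "rms",np.std(P[:,0]-np.polyval(k,P[:,1])))
print(onz(t,[[185.5,227.9],[187,233.8]],30).round(1), "heel-bottom corner",onz(t,[[230,225]],30).round(1))
E
```

```text
plate ((597.4009399414062, -182.54571533203125), (142.58143615722656, 251.42359924316406), 10.19890022277832)
[[505.0, -71.4000015258789], [549.5, -318.8999938964844], [689.7999877929688, -293.6000061035156], [645.2999877929688, -46.20000076293945]]
foot left part ((465.79400634765625, 221.2010498046875), (20.687789916992188, 107.06196594238281), 11.566019058227539)
[[444.8999938964844, 271.6000061035156], [466.3999938964844, 166.6999969482422], [486.70001220703125, 170.8000030517578], [465.20001220703125, 275.70001220703125]]
x=-0.2114*y+523.4 yaw -0.20830325464297367 rms 0.6499586044808503
x=-0.2118*y+502.2 yaw -0.2086773475280954 rms 0.5868223900464311
[[461.2 273.3  30. ]
 [442.3 267.5  30. ]] heel-bottom corner [[473.4 131.1  30. ]]
```

Poses from the fits:
- **Square:** origin about (466,223), heading -78.05°. Foot width came out at 21 mm and the heel check is within 2 mm.
- **Plate:** measured 142.6×251.4 mm. Corner at (610.7,-256.4), heading -79.8°.

First I'll turn the tool by 87°, then travel at z=200.

Call:
{"method": "servo_tool", "body": {
  "commands": [
    [[0,0,0,0,0,0,-7.1],[0,0,0,0,0,0,-7.1],[0,0,0,0,0,0,-7.1],[0,0,0,0,0,0,-7.1],[0,0,0,0,0,0,-7.1],[0,0,0,0,0,0,-7.1],[0,0,0,0,0,0,-7.1],[0,0,0,0,0,0,-7.1],[0,0,0,0,0,0,-7.1],[0,0,0,0,0,0,-7.1]]
  ]
}}

```text
clock: 0.93
position: [161.1, -603.5, 202.3]
ee_rot: [-0.684, 0.73, 0.001, 0.0]
contact_force: [-0.4, 0.3, -0.5]
gripper_width: 85.5
grasp_force: 0.0
```

Call:
{"method": "servo_tool", "body": {
  "commands": [
    [[0,0,0,0,0,0,-7.1],[0,0,0,0,0,0,-7.1],[0,0,0,0,0,0,-1.8],[0,-0.0231,-0.0296,0,0,0,0],[0,-0.0231,-0.0296,0,0,0,0],[0,-0.0231,-0.0296,0,0,0,0],[0,-0.0231,-0.0296,0,0,0,0],[0,-0.0231,-0.0296,0,0,0,0],[0,-0.0231,-0.0296,0,0,0,0],[0,-0.0231,-0.0296,0,0,0,0]]
  ]
}}

```text
clock: 1.77
position: [331.0, -401.0, 202.7]
ee_rot: [0.777, -0.63, -0.0, -0.0]
contact_force: [1.2, 0.1, 0.9]
gripper_width: 85.4
grasp_force: 0.0
```

Call:
{"method": "servo_tool", "body": {
  "commands": [
    [[0,-0.0231,-0.0296,0,0,0,0],[0,-0.0231,-0.0296,0,0,0,0],[0,-0.0231,-0.0296,0,0,0,0],[0,-0.0231,-0.0296,0,0,0,0],[0,-0.0231,-0.0296,0,0,0,0],[0,-0.0231,-0.0296,0,0,0,0],[0,-0.0231,-0.0296,0,0,0,0],[0,0,0,0,0,0,0]]
  ]
}}

```text
clock: 2.43
position: [503.1, -197.8, 202.4]
ee_rot: [0.779, -0.628, 0.0, -0.0]
contact_force: [-0.6, -0.4, 0.1]
gripper_width: 85.4
grasp_force: 0.0
```

Call:
{"method": "servo_tool", "body": {
  "commands": [
    [[0,-0.0381,-0.0046,0,0,0,0],[0,-0.0381,-0.0046,0,0,0,0],[0,-0.0381,-0.0046,0,0,0,0],[0,-0.0381,-0.0046,0,0,0,0],[0,-0.0381,-0.0046,0,0,0,0],[0,-0.0381,-0.0046,0,0,0,0],[0,-0.0381,-0.0046,0,0,0,0],[0,-0.0381,-0.0046,0,0,0,0],[0,-0.0381,-0.0046,0,0,0,0],[0,-0.0381,-0.0046,0,0,0,0]]
  ]
}}

```text
clock: 3.27
position: [465.0, 182.1, 202.9]
ee_rot: [0.777, -0.63, -0.0, 0.0]
contact_force: [1.1, -0.4, 0.2]
gripper_width: 85.2
grasp_force: 0.0
```

Call:
{"method": "servo_tool", "body": {
  "commands": [
    [[0,-0.0381,-0.0046,0,0,0,0],[0,0,0,0,0,0,-0.2],[0,0,0,0,0,0,0]]
  ]
}}

```text
clock: 3.52
position: [461.8, 220.2, 202.4]
ee_rot: [0.779, -0.627, -0.0, 0.001]
contact_force: [0.2, -0.3, 0.4]
gripper_width: 85.4
grasp_force: 0.0
```

```bash
python3 - <<'E'
from bench import arm,cams
import cv2,numpy as np,pickle
s=arm.read_state();print(s["position"],s["ee_rot"],s["joints"].round(2), 2*np.degrees(np.arctan2(s["ee_rot"][1],s["ee_rot"][0])))
w=cams.get_image("wrist");print(w["K"].tolist(),w["T"].round(3).tolist())
pickle.dump((w,s),open("w1.pkl","wb"));cv2.imwrite("pics/w1.png",cv2.resize(w["frame"],(800,600)))
E
```

```text
[461.84157637 220.23632799 202.37021275] [ 7.78928268e-01 -6.27112648e-01 -2.09216336e-04  6.60197489e-04] [ 0.76  0.19 -0.27 -0.   -1.11 -0.55] -77.67485957706424
[[325.19226210127806, 0.0, 287.99011589339386], [0.0, 325.19226210127806, 216.98915429024157], [0.0, 0.0, 1.0]] [[-0.977, 0.206, 0.056, 474.725], [-0.213, -0.943, -0.256, 156.019], [0.0, -0.262, 0.965, 372.318], [0.0, 0.0, 0.0, 1.0]]
```

View pics/w1.png

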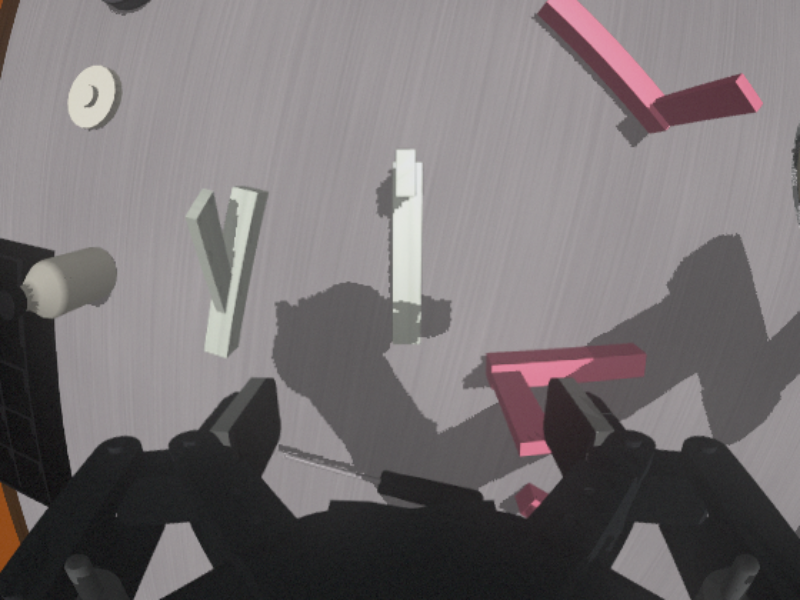

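Wrist view: square centred, foot from (408,343) to (408,165), with its blade upright at the far end. A pink look-alike at (490–645,355) is near the right finger's path. I'll refine the square's pose and check that clearance.

```bash
cat >> h.py <<'E'
def wonz(im,uv,z):
    uv=np.atleast_2d(np.float64(uv));K,T=im["K"],im["T"]
    q=uv-[K[0,2],K[1,2]];r=np.hypot(*q.T)+1e-9;th=r/K[0,0]
    d=np.c_[q[:,0]/r*np.sin(th),-q[:,1]/r*np.sin(th),-np.cos(th)]@T[:3,:3].T
    o=T[:3,3];return o+d*((z-o[2])/d[:,2])[:,None]
E
python3 - <<'E'
from h import *
w,s=pickle.load(open("w1.pkl","rb"));f=w["frame"];k=.7
g=f.min(2).astype(float)
L=[];R=[]
for y in range(145,208):
    row=cv2.GaussianBlur(g,(3,1),0)[y];
    if not(row[285]>175):continue
    a=285
    while row[a]>185:a-=1
    b=285
    while row[b]>185:b+=1
    L.append((a+.5,y));R.append((b-.5,y))
for e in(L,R):
    P=wonz(w,e,30)[:,:2];q=np.polyfit(P[:,1],P[:,0],1);print("x=%.4f y+%.1f"%tuple(q),"yaw",np.degrees(np.arctan(q[0])),len(e))
print("back end z30",wonz(w,[[393*k,343*k],[420*k,343*k]],30).round(1).tolist())
print("back end bottom z0",wonz(w,[[408*k,345*k]],0).round(1))
print("blade top z140: ",wonz(w,[[396*k,150*k],[415*k,150*k],[396*k,196*k],[415*k,196*k]],140).round(1).tolist())
print("pink foot z30",wonz(w,[[488*k,355*k],[490*k,372*k],[643*k,345*k],[645*k,365*k]],30).round(0).tolist())
print("pink blade tip z115/140",wonz(w,[[520*k,445*k],[548*k,445*k]],115).round(0).tolist(),wonz(w,[[520*k,445*k],[548*k,445*k]],140).round(0).tolist())
E
```

```text
x=-0.2166 y+522.5 yaw -12.222291605979036 63
x=-0.1995 y+498.1 yaw -11.28122432235252 63
back end z30 [[463.1, 275.9, 30.0], [442.6, 271.4, 30.0]]
back end bottom z0 [[449.3 285.5   0. ]]
blade top z140:  [[486.0, 139.6, 140.0], [476.9, 137.6, 140.0], [481.1, 162.1, 140.0], [471.9, 160.1, 140.0]]
pink foot z30 [[387.0, 270.0, 30.0], [382.0, 284.0, 30.0], [255.0, 235.0, 30.0], [246.0, 252.0, 30.0]]
pink blade tip z115/140 [[371.0, 299.0, 115.0], [351.0, 296.0, 115.0]] [[381.0, 285.0, 140.0], [363.0, 282.0, 140.0]]
```

Call:
{"method": "servo_tool", "body": {
  "commands": [
    [[0,-0.0042,-0.0031,0.02,0,0,0.3],[0,0,0,0.03,0,0,0],[0,0,0,0.03,0,0,0],[0,0,0,0.03,0,0,0],[0,0,0,0.03,0,0,0],[0,0,0,0.02,0,0,0],[0,0,0,0.015,0,0,0],[0,0,0,0.012,0,0,0],[0,0,0,0.008,0,0,0],[0,0,0,0,0,0,0]]
  ]
}}

```text
clock: 4.4
position: [463.8, 221.5, 6.5]
ee_rot: [0.776, -0.631, -0.0, 0.002]
contact_force: [0.3, -0.1, 0.4]
gripper_width: 85.5
grasp_force: 0.0
```

Call:
{"method": "servo_tool", "body": {
  "commands": [
    [[255,0,0,0,0,0,0],[255,0,0,0,0,0,0],[255,0,0,0,0,0,0],[255,0,0,0,0,0,0],[255,0,0,0,0,0,0],[255,0,0,0,0,0,0],[255,0,0,0,0,0,0],[255,0,0,0,0,0,0],[255,0,0,0,0,0,0],[255,0,0,0,0,0,0]]
  ]
}}

```text
clock: 5.23
position: [464.6, 223.6, 8.0]
ee_rot: [0.776, -0.63, 0.0, 0.0]
contact_force: [-0.3, 0.1, 0.4]
gripper_width: 0.1
grasp_force: 0.0
```

The fingers shut on nothing, so I need to look.

```bash
python3 - <<'E'
from bench import arm,cams
from h import *
o=np.zeros((600,800,3),np.uint8)
d={n:cams.get_image(n) for n in("wrist","scene","top")};pickle.dump(d,open("d2.pkl","wb"))
o[:300,:400]=cv2.resize(d["wrist"]["frame"],(400,300))
o[300:,:400]=cv2.resize(d["top"]["frame"][160:265,150:290],(400,300),interpolation=cv2.INTER_CUBIC)
o[:420,400:]=cv2.resize(d["scene"]["frame"][100:289,280:460],(400,420),interpolation=cv2.INTER_CUBIC)
cv2.imwrite("pics/c2.png",o);print(arm.read_state())
E
```

```text
{'clock': 5.3833, 'joints': array([ 7.63643010e-01,  4.36302462e-01, -4.95665574e-01, -2.25813567e-05,
       -6.38971052e-01, -5.56923233e-01]), 'joint_vel': array([-1.07405706e-03,  1.76722230e-03, -1.68969161e-04,  2.13000616e-05,
       -7.09767411e-04, -4.74431815e-04]), 'joint_efforts': array([ 3.96117175e-03, -3.50135171e+01,  1.20943102e+01,  2.68720642e+00,
       -4.70810410e-04,  3.27616590e-05]), 'position': array([464.57016468, 223.55884316,   7.95933844]), 'ee_rot': array([ 7.76283736e-01, -6.30383658e-01, -1.55876465e-05,  6.99824398e-05]), 'contact_force': array([0.01765076, 0.20512981, 0.52213923]), 'wrist_torque': array([ 0.05985456,  0.07131388, -0.02953498]), 'grasp_force': 0.0, 'gripper_width': -0.07998543044096461}
```

View pics/c2.png

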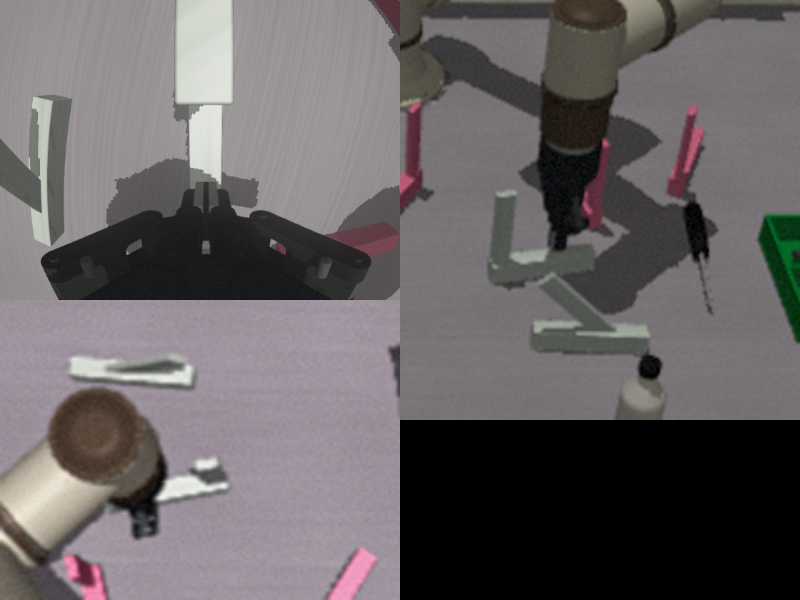

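The panels show the shut fingertips apparently above the foot, at scene raw (350.6,212.5), and the square unmoved. I'll check where the tips really are against the reported TCP.

```bash
python3 - <<'E'
from h import *
d=pickle.load(open("d2.pkl","rb"));s=d["scene"]
for z in(0,8,20,30,40,50):print(z,proj(s,[464.6,223.6,z]).round(1))
for n,h in(("heel0",[482,138,0]),("bladetop",[482,138,140]),("backend top",[453,273,30]),("backend bottom",[453,273,0])):print(n,proj(s,h).round(1))
print(d["wrist"]["T"][:3,3])
cv2.imwrite("pics/c3.png",cv2.resize(s["frame"][165:240,300:400],(800,600),interpolation=cv2.INTER_CUBIC))
E
```

```text
0 [[348.4 220.5]]
8 [[348.7 218.4]]
20 [[349.1 215.3]]
30 [[349.4 212.7]]
40 [[349.8 210.1]]
50 [[350.2 207.5]]
heel0 [[319.6 224.4]]
bladetop [[323.1 186.4]]
backend top [[365.9 210.2]]
backend bottom [[364.6 217.9]]
[476.74738086 159.14152128 177.93943935]
```

View pics/c3.png

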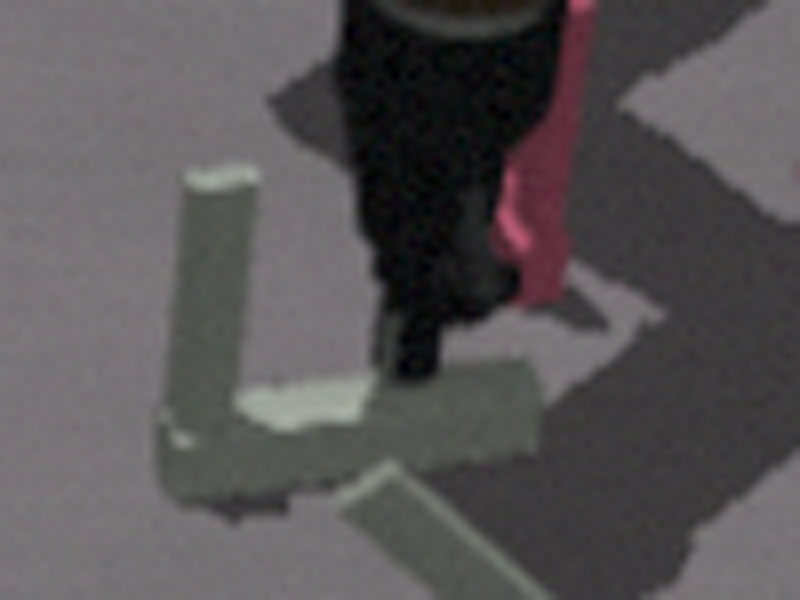

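```bash
python3 - <<'E'
from h import *
from scipy.spatial.transform import Rotation as Ro
w,s=pickle.load(open("w1.pkl","rb"));R=Ro.from_quat(s["ee_rot"]).as_matrix();p=s["position"]
def wr(im,uv):
    a=wonz(im,uv,0)[0];o=im["T"][:3,3];return o,a-o
for uv,Y in(((275,380),(42.7,-42.7)),((552,380),(42.7,-42.7))):
    o,d=wr(w,np.array(uv)*.7);o=R.T@(o-p);d=R.T@d
    for y in Y:
        t=(y-o[1])/d[1]
        if t>0:print(uv,(o+t*d).round(1))
print("cam in tool",o.round(1))
d2=pickle.load(open("d2.pkl","rb"))["wrist"];R=Ro.from_quat([.77628,-.63038,0,0]).as_matrix();p=np.array([464.57,223.56,7.96])
for uv in((205,181),(205,190)):
    o,d=wr(d2,np.array(uv)*1.4);o=R.T@(o-p);d=R.T@d
    for X in(11,0):
        t=(X-o[0])/d[0];print(uv,"x",X,(o+t*d).round(1))
cv2.imwrite("pics/c4.png",cv2.resize(d2["frame"][120:300,200:380],(600,600),interpolation=cv2.INTER_CUBIC))
E
```

```text
(275, 380) [  6.  -42.7 -36.9]
(552, 380) [ 11.   42.7 -48.1]
cam in tool [  65.6    1.3 -169.9]
(205, 181) x 11 [ 11.    0.7 -32.4]
(205, 181) x 0 [ 0.   0.6 -4.7]
(205, 190) x 11 [ 11.    0.8 -46.6]
(205, 190) x 0 [  0.    0.7 -21.7]
```

View pics/c4.png

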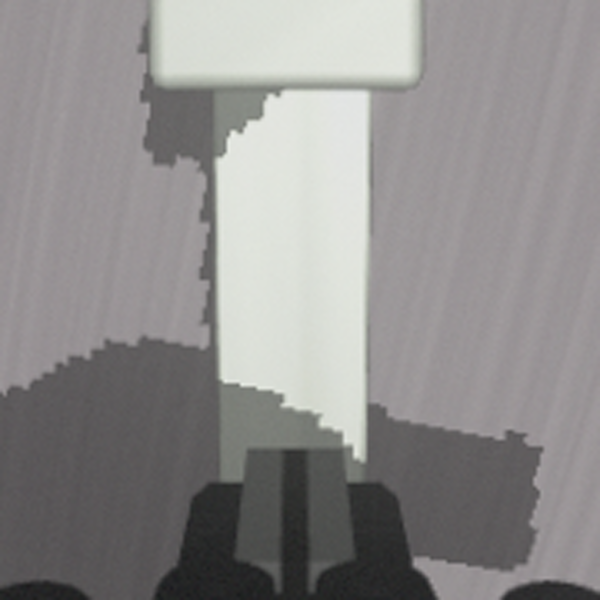

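Geometry check: the real fingertips sit about 25 mm behind the reported TCP. The shut tips are at about z=33, just above the foot. I'll calibrate this by a gentle touch on the foot top.

Call:
{"method": "servo_tool", "body": {
  "commands": [
    [[255,0,0,0.001,0,0,0],[255,0,0,0,0,0,0],[255,0,0,0.001,0,0,0],[255,0,0,0,0,0,0]]
  ]
}}

```text
clock: 5.72
position: [464.5, 223.5, 5.8]
ee_rot: [0.776, -0.63, -0.0, 0.0]
contact_force: [0.2, -0.7, 0.5]
gripper_width: 0.2
grasp_force: 0.0
```

Call:
{"method": "servo_tool", "body": {
  "commands": [
    [[255,0,0,0.001,0,0,0],[255,0,0,0,0,0,0]]
  ]
}}

```text
clock: 5.88
position: [464.5, 223.5, 4.8]
ee_rot: [0.776, -0.63, -0.0, 0.0]
contact_force: [-0.6, -0.3, -0.4]
gripper_width: 0.2
grasp_force: 0.0
```

Call:
{"method": "servo_tool", "body": {
  "commands": [
    [[255,0,0,0.001,0,0,0],[255,0,0,0,0,0,0]]
  ]
}}

```text
clock: 6.05
position: [464.5, 223.5, 3.8]
ee_rot: [0.776, -0.63, -0.0, 0.0]
contact_force: [0.1, -0.6, 0.4]
gripper_width: -0.0
grasp_force: 0.0
```

Call:
{"method": "servo_tool", "body": {
  "commands": [
    [[255,0,0,0.001,0,0,0],[255,0,0,0,0,0,0]]
  ]
}}

```text
clock: 6.22
position: [464.5, 223.5, 2.9]
ee_rot: [0.776, -0.63, -0.0, 0.0]
contact_force: [-0.5, -0.2, -0.0]
gripper_width: -0.0
grasp_force: 0.0
```

Call:
{"method": "servo_tool", "body": {
  "commands": [
    [[255,0,0,0.001,0,0,0],[255,0,0,0,0,0,0]]
  ]
}}

```text
clock: 6.38
position: [464.6, 223.5, 1.9]
ee_rot: [0.776, -0.63, -0.0, 0.0]
contact_force: [0.9, 0.2, -0.2]
gripper_width: -0.4
grasp_force: 0.0
```

Call:
{"method": "servo_tool", "body": {
  "commands": [
    [[255,0,0,0.001,0,0,0],[255,0,0,0,0,0,0]]
  ]
}}

```text
clock: 6.55
position: [464.7, 223.6, 1.8]
ee_rot: [0.776, -0.63, 0.0, 0.0]
contact_force: [-2.0, -0.6, 5.8]
gripper_width: 0.4
grasp_force: 3.0
```

Call:
{"method": "servo_tool", "body": {
  "commands": [
    [[255,0,0,0.001,0,0,0],[255,0,0,0,0,0,0]]
  ]
}}

```text
clock: 6.72
position: [464.7, 223.6, 1.8]
ee_rot: [0.777, -0.63, 0.0, -0.0]
contact_force: [-3.7, -1.5, 13.1]
gripper_width: 0.0
grasp_force: 6.5
```

Call:
{"method": "servo_tool", "body": {
  "commands": [
    [[255,0,0,0.001,0,0,0],[255,0,0,0,0,0,0]]
  ]
}}

```text
clock: 6.88
position: [464.7, 223.6, 1.7]
ee_rot: [0.777, -0.63, 0.0, -0.0]
contact_force: [-6.3, -1.4, 19.5]
gripper_width: -0.5
grasp_force: 9.9
```

The tips touch the foot top (z=30) at reported z=1.9, so the tip is 28 mm behind the reported TCP and the stiffness is about 7 N/mm. I'll lift, open, go down to reported z≈-24 (tip ≈4 when shut) and close.

Call:
{"method": "servo_tool", "body": {
  "commands": [
    [[255,0,0,-0.005,0,0,0],[0,0,0,0,0,0,0],[0,0,0,0,0,0,0],[0,0,0,0,0,0,0],[0,0,0,0,0,0,0],[0,0,0,0,0,0,0],[0,0,0,0,0,0,0],[0,0,0,0,0,0,0]]
  ]
}}

```text
clock: 7.55
position: [464.6, 223.5, 3.8]
ee_rot: [0.776, -0.63, -0.0, 0.0]
contact_force: [-0.1, -0.4, 0.0]
gripper_width: 83.5
grasp_force: 0.0
```

Call:
{"method": "servo_tool", "body": {
  "commands": [
    [[0,0,0,0.005,0,0,0],[0,0,0,0.005,0,0,0],[0,0,0,0.005,0,0,0],[0,0,0,0.005,0,0,0],[0,0,0,0.005,0,0,0],[0,0,0,0.003,0,0,0],[0,0,0,0,0,0,0]]
  ]
}}

```text
clock: 8.13
position: [464.1, 223.1, -25.0]
ee_rot: [0.776, -0.63, -0.0, 0.001]
contact_force: [0.5, 0.5, -0.6]
gripper_width: 85.4
grasp_force: 0.0
```

Call:
{"method": "servo_tool", "body": {
  "commands": [
    [[255,0,0,0,0,0,0],[255,0,0,0,0,0,0],[255,0,0,0,0,0,0],[255,0,0,0,0,0,0],[255,0,0,0,0,0,0],[255,0,0,0,0,0,0],[255,0,0,0,0,0,0],[255,0,0,0,0,0,0]]
  ]
}}

```text
clock: 8.8
position: [465.1, 224.0, -23.5]
ee_rot: [0.776, -0.63, 0.0, -0.001]
contact_force: [0.2, 0.4, 1.8]
gripper_width: 21.0
grasp_force: 59.6
```

Gripped: 21 mm opening, 60 N. I'll lift 60 mm and carry to 50 mm behind the corner, turning 1.7° to match the plate.

Call:
{"method": "servo_tool", "body": {
  "commands": [
    [[255,0,0,-0.02,0,0,0],[255,0,0,-0.025,0,0,0],[255,0,0,-0.02,0,0,0],[255,0.02,-0.0026,0,0,0,0],[255,0.034,-0.0046,0,0,0,0],[255,0.034,-0.0046,0,0,0,0],[255,0.034,-0.0046,0,0,0,0],[255,0.034,-0.0046,0,0,0,0],[255,0.034,-0.0046,0,0,0,0],[255,0.034,-0.0046,0,0,0,0]]
  ]
}}

```text
clock: 9.63
position: [538.8, 8.7, 39.7]
ee_rot: [0.776, -0.631, -0.001, 0.001]
contact_force: [0.9, 0.1, -4.4]
gripper_width: 21.4
grasp_force: 59.8
```

Call:
{"method": "servo_tool", "body": {
  "commands": [
    [[255,0.034,-0.0046,0,0,0,0],[255,0.034,-0.0046,0,0,0,0],[255,0.034,-0.0046,0,0,0,0],[255,0.034,-0.0046,0,0,0,0],[255,0,0,0,0,0,1.7],[255,0,0,0,0,0,0],[255,0,0,0,0,0,0]]
  ]
}}

```text
clock: 10.22
position: [584.3, -118.9, 39.4]
ee_rot: [0.767, -0.642, -0.002, 0.001]
contact_force: [0.6, 0.5, -4.9]
gripper_width: 21.2
grasp_force: 59.8
```

```bash
python3 - <<'E'
from bench import arm,cams
from h import *
d={n:cams.get_image(n) for n in("wrist","scene")};s=arm.read_state();pickle.dump((d,s),open("d3.pkl","wb"))
o=np.zeros((600,800,3),np.uint8)
o[:300,:400]=cv2.resize(d["wrist"]["frame"],(400,300))
o[:600,400:]=cv2.resize(d["scene"]["frame"][130:290,140:260],(400,600),interpolation=cv2.INTER_CUBIC)
cv2.imwrite("pics/c5.png",o);print(s["position"],s["ee_rot"],np.degrees(2*np.arctan2(s["ee_rot"][1],s["ee_rot"][0])),s["contact_force"],s["joints"].round(2))
E
```

```text
[ 584.92950278 -117.92709296   40.20918056] [ 7.67219037e-01 -6.41384223e-01 -9.64955270e-04  5.44798502e-04] -79.79028901640115 [-0.07040314  0.18658524 -2.9339364 ] [ 0.07  0.5  -0.26 -0.   -0.81  0.11]
```

View pics/c5.png

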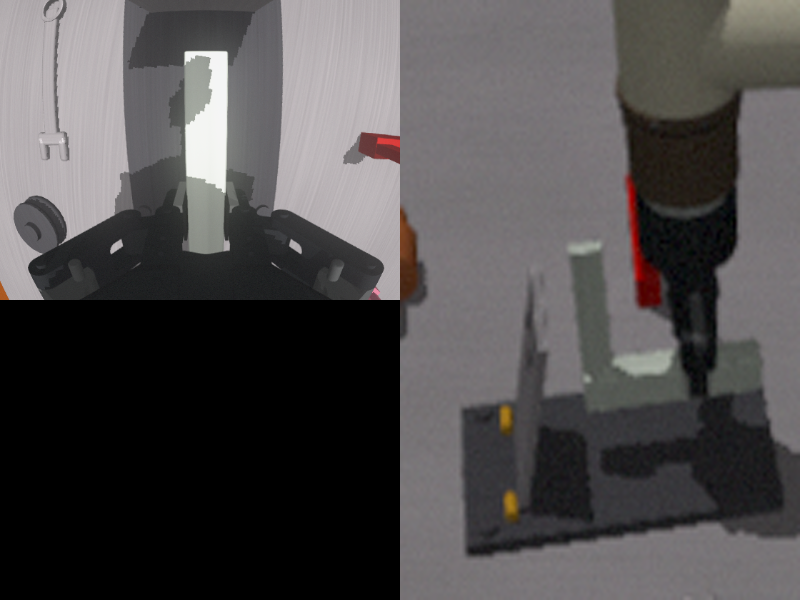

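The wrist and scene panels show the square hanging level, foot along the plate's middle and blade short of the leaf. Now I'll lower it to the plate.

Call:
{"method": "servo_tool", "body": {
  "commands": [
    [[255,0,0,0.01,0,0,0],[255,0,0,0.012,0,0,0],[255,0,0,0.012,0,0,0],[255,0,0,0.008,0,0,0],[255,0,0,0.004,0,0,0],[255,0,0,0.002,0,0,0],[255,0,0,0,0,0,0]]
  ]
}}

```text
clock: 10.9
position: [585.9, -118.5, -7.4]
ee_rot: [0.767, -0.642, -0.0, 0.0]
contact_force: [0.5, -0.5, -4.2]
gripper_width: 21.3
grasp_force: 59.8
```

Call:
{"method": "servo_tool", "body": {
  "commands": [
    [[255,0,0,0.001,0,0,0],[255,0,0,0.001,0,0,0],[255,0,0,0,0,0,0]]
  ]
}}

```text
clock: 11.15
position: [586.3, -118.8, -8.6]
ee_rot: [0.767, -0.642, 0.0, -0.0]
contact_force: [-0.1, -0.3, -4.3]
gripper_width: 21.1
grasp_force: 59.8
```

Call:
{"method": "servo_tool", "body": {
  "commands": [
    [[255,0,0,0.001,0,0,0],[255,0,0,0,0,0,0]]
  ]
}}

```text
clock: 11.32
position: [586.1, -118.8, -9.9]
ee_rot: [0.767, -0.642, 0.0, -0.0]
contact_force: [0.1, -0.1, -4.3]
gripper_width: 20.8
grasp_force: 59.8
```

Call:
{"method": "servo_tool", "body": {
  "commands": [
    [[255,0,0,0.001,0,0,0],[255,0,0,0,0,0,0]]
  ]
}}

```text
clock: 11.48
position: [586.0, -118.8, -11.1]
ee_rot: [0.767, -0.642, -0.0, 0.0]
contact_force: [-0.2, -0.3, -4.7]
gripper_width: 20.8
grasp_force: 59.8
```

Call:
{"method": "servo_tool", "body": {
  "commands": [
    [[255,0,0,0.001,0,0,0],[255,0,0,0,0,0,0]]
  ]
}}

```text
clock: 11.65
position: [586.1, -118.8, -11.5]
ee_rot: [0.767, -0.642, 0.0, 0.0]
contact_force: [-1.2, 0.8, 0.0]
gripper_width: 20.8
grasp_force: 60.2
```

Call:
{"method": "servo_tool", "body": {
  "commands": [
    [[255,0,0,0.001,0,0,0],[255,0,0,0,0,0,0]]
  ]
}}

```text
clock: 11.82
position: [586.2, -118.8, -11.5]
ee_rot: [0.767, -0.642, 0.0, 0.0]
contact_force: [-4.2, 0.3, 5.0]
gripper_width: 20.9
grasp_force: 61.2
```

Foot seated at the predicted height. Now I'll slide towards the corner.

Call:
{"method": "servo_tool", "body": {
  "commands": [
    [[255,0.004,0,0,0,0,0],[255,0.005,0,0,0,0,0],[255,0.005,0,0,0,0,0],[255,0.005,0,0,0,0,0],[255,0.005,0,0,0,0,0],[255,0.005,0,0,0,0,0],[255,0.005,0,0,0,0,0],[255,0.004,0,0,0,0,0],[255,0,0,0,0,0,0]]
  ]
}}

```text
clock: 12.57
position: [594.4, -155.9, -11.5]
ee_rot: [0.767, -0.642, 0.001, -0.001]
contact_force: [-0.5, 3.1, 4.2]
gripper_width: 20.9
grasp_force: 61.0
```

Call:
{"method": "servo_tool", "body": {
  "commands": [
    [[255,0.002,0,0,0,0,0],[255,0.002,0,0,0,0,0],[255,0.002,0,0,0,0,0],[255,0,0,0,0,0,0]]
  ]
}}

```text
clock: 12.9
position: [595.2, -161.1, -11.5]
ee_rot: [0.767, -0.641, 0.001, -0.001]
contact_force: [-0.8, 4.9, 6.3]
gripper_width: 21.2
grasp_force: 61.2
```

```bash
python3 - <<'E'
from bench import arm
s=arm.read_state();print(s["position"],s["ee_rot"].round(4),s["contact_force"],s["wrist_torque"])
E
```

```text
[ 595.24270212 -161.09101507  -11.49034808] [ 0.7671 -0.6415  0.001  -0.0012] [-0.7609046   4.89313427  6.30772125] [ 1.79238696  0.39006724 -0.037797  ]
```

Call:
{"method": "servo_tool", "body": {
  "commands": [
    [[255,0.002,0,0,0,0,0],[255,0.002,0,0,0,0,0],[255,0,0,0,0,0,0]]
  ]
}}

```text
clock: 13.15
position: [595.9, -165.0, -11.5]
ee_rot: [0.767, -0.641, 0.001, -0.001]
contact_force: [-0.7, 7.1, 5.4]
gripper_width: 21.0
grasp_force: 61.2
```

Call:
{"method": "servo_tool", "body": {
  "commands": [
    [[255,0.001,0,0,0,0,0],[255,0.001,0,0,0,0,0],[255,0,0,0,0,0,0]]
  ]
}}

```text
clock: 13.4
position: [596.2, -166.7, -11.5]
ee_rot: [0.767, -0.641, 0.001, -0.001]
contact_force: [-0.7, 7.0, 5.9]
gripper_width: 20.9
grasp_force: 61.2
```

Call:
{"method": "servo_tool", "body": {
  "commands": [
    [[255,0.001,0,0,0,0,0],[255,0,0,0,0,0,0]]
  ]
}}

```text
clock: 13.57
position: [596.4, -167.7, -11.5]
ee_rot: [0.767, -0.641, 0.001, -0.001]
contact_force: [-1.3, 7.0, 5.8]
gripper_width: 21.2
grasp_force: 61.2
```

Call:
{"method": "servo_tool", "body": {
  "commands": [
    [[255,0.001,0,0,0,0,0],[255,0,0,0,0,0,0]]
  ]
}}

```text
clock: 13.73
position: [596.5, -168.7, -11.5]
ee_rot: [0.767, -0.641, 0.001, -0.001]
contact_force: [-0.9, 6.5, 5.2]
gripper_width: 20.9
grasp_force: 61.2
```

Call:
{"method": "servo_tool", "body": {
  "commands": [
    [[255,0.001,0,0,0,0,0],[255,0,0,0,0,0,0]]
  ]
}}

```text
clock: 13.9
position: [596.7, -169.4, -11.5]
ee_rot: [0.767, -0.641, 0.001, -0.001]
contact_force: [-2.6, 8.7, 7.0]
gripper_width: 21.1
grasp_force: 61.3
```

Call:
{"method": "servo_tool", "body": {
  "commands": [
    [[255,0.001,0,0,0,0,0],[255,0,0,0,0,0,0]]
  ]
}}

```text
clock: 14.07
position: [596.7, -169.5, -11.5]
ee_rot: [0.767, -0.641, 0.0, -0.001]
contact_force: [-2.0, 11.4, 7.4]
gripper_width: 21.1
grasp_force: 61.4
```

The force is rising and motion has stopped, so the heel is at the corner. I'll press 2 mm more and look.

Call:
{"method": "servo_tool", "body": {
  "commands": [
    [[255,0.001,0,0,0,0,0],[255,0.001,0,0,0,0,0],[255,0,0,0,0,0,0]]
  ]
}}

```text
clock: 14.32
position: [596.6, -169.5, -11.5]
ee_rot: [0.767, -0.641, -0.001, -0.002]
contact_force: [-3.4, 19.1, 8.7]
gripper_width: 20.9
grasp_force: 61.7
```

```bash
python3 - <<'E'
from bench import arm,cams
from h import *
d={n:cams.get_image(n) for n in("wrist","scene","top")};s=arm.read_state();pickle.dump((d,s),open("d4.pkl","wb"))
o=np.zeros((600,800,3),np.uint8)
o[:300,:400]=cv2.resize(d["wrist"]["frame"],(400,300))
o[300:,:400]=cv2.resize(d["top"]["frame"][145:226,275:383],(400,300),interpolation=cv2.INTER_CUBIC)
o[:600,400:]=cv2.resize(d["scene"]["frame"][170:290,150:230],(400,600),interpolation=cv2.INTER_CUBIC)
cv2.imwrite("pics/c6.png",o);print(s["clock"],s["position"],s["ee_rot"].round(4),s["contact_force"],s["wrist_torque"])
w=d["wrist"]
E
```

```text
14.4667 [ 596.63271212 -169.50312517  -11.50233209] [ 7.672e-01 -6.413e-01 -5.000e-04 -1.800e-03] [-2.58230623 20.14262221  8.89685492] [ 5.22788634  0.89708319 -0.07451135]
```

View pics/c6.png

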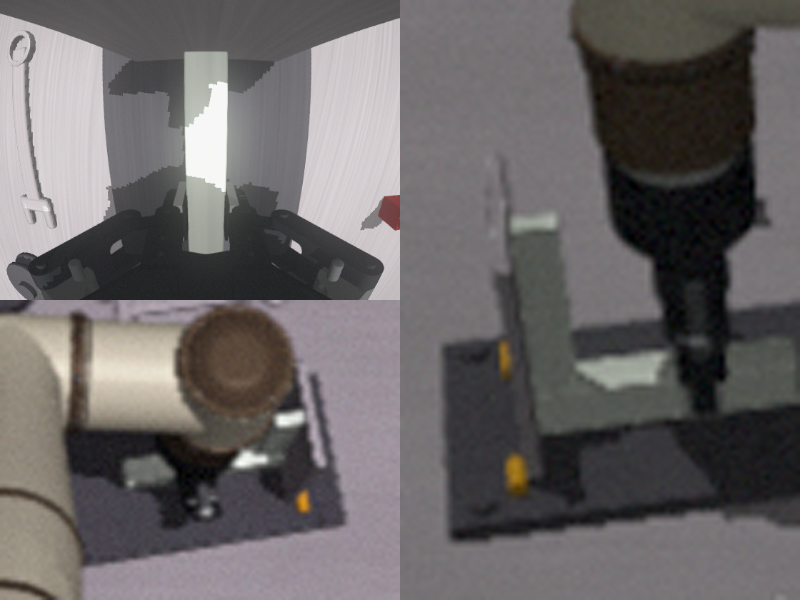

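The panels show the blade edge flush along the leaf ((510,220) down to (540,430)), foot on the plate, and the arm clear of the leaf. The tool has pitched forward about 0.2° under 20 N. I'll ease the push slightly, take out that pitch and hold.

Call:
{"method": "servo_tool", "body": {
  "commands": [
    [[255,-0.001,0,0,0,0.2,0],[255,0,0,0,0,0,0],[255,0,0,0,0,0,0],[255,0,0,0,0,0,0],[255,0,0,0,0,0,0],[255,0,0,0,0,0,0]]
  ]
}}

```text
clock: 14.97
position: [596.7, -169.7, -11.5]
ee_rot: [0.767, -0.641, 0.001, -0.0]
contact_force: [-2.5, 15.2, 8.6]
gripper_width: 20.9
grasp_force: 61.5
```

```bash
python3 - <<'E'
from bench import arm
s=arm.read_state();print(s["position"],s["ee_rot"].round(4),s["contact_force"],s["wrist_torque"],s["grasp_force"])
E
```

```text
[ 596.69671069 -169.65285253  -11.48908707] [ 7.672e-01 -6.414e-01  1.300e-03 -5.000e-04] [-2.50786194 15.16228384  8.5838733 ] [4.18929445 0.79925814 0.0425269 ] 61.50291681289673
```

```bash
python3 -c "
from bench import ticket
print(ticket.job_done())"
```

```text
the job is handed in; nothing more can be done
None
```

The job is handed in at about 15 s of robot time. The square is still gripped at about 60 N and pressed into the corner with about 15 N, its foot flat on the plate and the leaf held upright along the blade; the robot is clear of the leaf, and I moved nothing else.

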